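# Stand the marker in the tip-up cup of the craft-table caddy

### The arm

A 6-joint arm with a two-finger parallel gripper is mounted at the origin on the work surface. World frame = base frame: x ahead of the robot, y to its left, z up, the work surface at z = 0. Lengths are in m, angles in rad, forces in N, time in s.
With the tool pointing down it reaches from about 0.35 to 0.975 m from the base axis. Payload 17.4 kg.
Tool frame: the origin (TCP) lies at the very end of the fingers, on their centre line; the grasp point (between the pads) lies 19 mm behind it; z points along the fingers, y is the direction in which the jaws open and shut (so a half turn about z gives the same grasp; the last joint's range is limited). The gripper opens to 85 mm and grips with 20 to 120 N. Pads are 22 mm wide; open, the fingers measure 114 mm over their backs; the gripper's body (76 mm by 85 mm) begins 54 mm behind the grasp point. The pads swing forward as they close: fully open they stand 13 mm farther back than shut.
Start: joints at [1.091, 0.116, 1.442, -0, 1.584, -0.038], TCP at [0.289, 0.61, 0.211] pointing down, gripper open.
Joint ranges: [-2.83, 2.83], [-0.83, 2.19], [0.07, 2.5], [-1.14, 4.28], [0.01, 3], [-2.97, 2.97]. Speed limits (rad/s): [1.89, 1.89, 2.22, 3.14, 3.14, 3.14].

### API

Orientations are given as a unit quaternion [x, y, z, w].
In Python, from cell import manip gives the robot as it stands. The module is installed in compiled form; this text tells all that it offers.
- The arm moves only by the tool play_rows, never from a script. Its argument "increments" is a list of rows, each a list of 7 numbers: the turn, a rotation vector about the tool's x, y, z in rad, then the shift along the tool's x, y, z in cm, then the closure, from -1 (fully open) to 1 (shut), so that 0 is half open. A call has 1 to 12 rows; each row is the pose to reach, as a shift and turn from the pose measured when the call began, along the tool's axes at that moment; what a row does not reach only later rows make up. A row lasts 1/8 s, in which the tool goes at most 62.5 mm and 10.7 degrees, less where a joint would pass 70% of its speed; a pose out of reach is approached as far as the arm can. A call with a gripper value outside its range is refused whole. The fingers move at their own pace and stop on an object; "grip_force" is the grip in N (left out, the last holds). Time passes only in rows, so rows that repeat a pose let the fingers close. It gives the time, the measured TCP pose, the force and the opening at its end, in the units of the state.
- manip.observe(): the state, without advancing time (a new reading comes with each control period).
- manip.grab_frame(name): name is "scene" or "side" or "wrist"; returns the picture (480x640x3 uint8, red, green, blue); there is no depth.
- manip.get_calibration(name): a dict with "fx", "fy", "cx", "cy" (pixels), "extrinsics" (4x4, takes a point from camera to world coordinates). Camera axes: x right, y up, looking along -z (the intrinsics and any distortion apply to the point x, -y, -z); pixel columns grow to the right and rows downward; lengths in m; the calibration is good to about 2 mm. A picture is of the moment at which its call begins: read the wrist's pose just before it. get_calibration takes no time and is no camera call; for the wrist camera it gives the pose at the moment of the call.
- manip.job_done(): hands the job in, once; it reports no verdict.
The state is a dict: "time": time; "joint_pos": joint angles; "qd": joint speeds; "tau": joint torques, N m; "position": TCP position; "tcp_rot": TCP orientation; "wrist_force": force on the tool from outside, world axes, zero at the start; "torque": the same for the moment, N m; "width": finger opening in m.
Only numpy, scipy, OpenCV 4.12 (cv2) and the standard library are available. Lean on these libraries where they do the work, as an engineer would, in place of code of your own. Each camera call takes 0.05 s, during which the arm holds its last target. There are 200 camera calls.

### The job

Slide the blue marker along its gutter, end first, into the red cup while the cup is still lying on its side, then swing the cup up on its hinge until it stands fully upright on its wooden flap with the marker standing in it. Let go, and leave the yellow mug, the glass jar and the green thread spool where they are.

Things in the scene. Friction and masses are not known exactly. Their poses are not given: they have to be found in the camera images.
- caddy: Marker caddy screwed to the table (fixed): brown wooden board 400 x 100 x 12 mm. Origin: centre of its underside, on the table; z up, x along the board from the gutter end to the cup end, y across. Gutter and cup both lie along y = 0.
- gutter (a point): Middle of the gutter floor, at x = -98, z = 21.5 mm in the caddy frame (same axes). The plywood gutter runs 100 mm to either side of it along x, open at both ends, between two low dark rails: inner faces 26 mm apart, outer faces 44 mm apart, tops 7 mm above the floor.
- cup_hinge (a point): Middle of the cup's hinge line, which runs along the caddy's y; at x = +110, z = 12 mm in the caddy frame. The cup is glued by its bottom to a dark wooden flap 70 x 70 x 10 mm, hinged here: it stands on edge while the cup lies and lies flat on the board when the cup stands.
- cup (a joint): Cup angle: 0 = lying, mouth to the gutter, handle on top; 1.57 rad = upright at its stop, handle pointing along the caddy's +x. Cup and flap: about 0.3 kg, softly damped hinge. Pushing the handle (or the mouth's upper edge) along +x with 1 to 3 N swings it up and over; loaded, below about 0.7 rad it falls back, beyond about 1.1 rad it sinks to upright by itself.
- cup_floor (a point): Centre of the red round cup's inner bottom; axes turn with the cup, and equal the caddy's while it lies (mouth to -x). Lying: x = +94, z = 47 mm in the caddy frame. Cup: outer diameter 62, inner 54, depth inside 89 mm. Lying, the lowest line of its inside is 20 mm above the table, its upper outside 78 mm.
- cup_rim (a point): Centre of the cup's mouth, 89 mm from cup_floor (same axes); lying, at x = +5, z = 47 mm in the caddy frame.
- cup_handle (a point): Point on the axis of the handle's leg nearer the mouth (axes as cup_floor). Handle: squared loop of 10 mm round red bar. Lying, this leg is upright at x = +45 mm in the caddy frame, this point 97 mm and the loop's top 107 mm above the table; the other leg is 40 mm further along +x. 35 mm of plain wall lie between the mouth's edge and this leg.
- marker: Chunky blue marker with white cap, 150 mm long, 20 mm diameter, about 40 g. Origin: its middle, on its axis; x towards the cap end, which faces the cup. It lies loose in the gutter, axis 31.5 mm above the table, cap end 38 mm short of the mouth to 2 mm inside it. Fully home in the lying cup, its middle is 75 mm from the inner bottom and 61 mm stick out.
- mug: Yellow mug, 80 mm diameter, 90 mm tall, with a handle; stands on the table beside the caddy. Origin: centre of its underside. Leave it alone.
- jar: Glass jar with steel lid, 66 mm diameter, 95 mm tall, standing beside the caddy. Origin: centre of its underside. Leave it alone.
- spool: Green thread spool, 44 mm diameter, 58 mm tall, standing beside the caddy. Origin: centre of its underside. Leave it alone.
Mind the look-alikes: they are no part of the job. Several things have the shape of the marker; the one meant has the colours described above.

How it is judged:
By the outcome, as a careful person would: the job done as asked, in the order asked, and still so for the second after the job is handed in, with the robot touching nothing.
It also fails if it takes over 45 s, if anything falls off the work surface, if the arm or the gripper's body presses on something with over 40 N, if the wrist force passes 120 N, or if a joint passes its speed limit or range.

## Working session

There is one attempt and no reset: what is moved stays moved. The work goes in short steps, Python scripts to look and compute and a tool call to move; the robot and the scene stay as the last step left them, time stands still between calls to the robot, and variables do not carry over. Pictures are saved under pics/ and viewed, about 8 in all and at most 12, crops included, and the job is handed in when it is done.

Besides the shell and the picture viewer there is one more tool, called after "Emit:" by a JSON object that holds its "op" and its "data", one argument or row to a line. play_rows: Moves the arm, as the interface text tells. Its arguments: {"type":"object","properties":{"increments":{"type":"array","items":{"type":"array","items":{"type":"number"}}},"grip_force":{"type":"number"}},"required":["increments"]}

```bash
mkdir -p pics; cat > h.py <<'E'
import numpy as np, cv2, json
from cell import manip
def snap(n,f):
    c=manip.get_calibration(n); im=manip.grab_frame(n); cv2.imwrite(f'pics/{f}.png',cv2.cvtColor(im,cv2.COLOR_RGB2BGR)); return im,c
def ray(c,u,v):
    d=np.array([(u-c['cx'])/c['fx'],-(v-c['cy'])/c['fy'],-1.]); E=np.array(c['extrinsics']); return E[:3,3],E[:3,:3]@d
def onz(c,u,v,z):
    o,d=ray(c,u,v); return o+d*(z-o[2])/d[2]
def proj(c,P):
    E=np.array(c['extrinsics']); p=(np.atleast_2d(P)-E[:3,3])@E[:3,:3]
    return np.c_[c['cx']+c['fx']*p[:,0]/-p[:,2], c['cy']-c['fy']*p[:,1]/-p[:,2]]
E
python3 - <<'E'
from h import *
for n in ['scene','side','wrist']:
    im,c=snap(n,n+'0'); print(n,{k:(np.round(v,4).tolist()) for k,v in c.items()})
s=manip.observe(); print(s)
E
```

```text
scene {'fx': 494.0168, 'fy': 494.0168, 'cx': 316.5618, 'cy': 247.5947, 'extrinsics': [[-0.0605, -0.8285, 0.5567, 1.1243], [0.9982, -0.048, 0.0371, 0.0057], [-0.0041, 0.5579, 0.8299, 0.8432], [0.0, 0.0, 0.0, 1.0]]}
side {'fx': 504.9498, 'fy': 504.9498, 'cx': 316.9059, 'cy': 240.8615, 'extrinsics': [[0.8723, 0.3715, -0.3179, 0.3934], [-0.4887, 0.6397, -0.5933, -0.5147], [-0.0171, 0.6729, 0.7396, 0.709], [0.0, 0.0, 0.0, 1.0]]}
wrist {'fx': 407.7993, 'fy': 407.7993, 'cx': 320.6351, 'cy': 246.6067, 'extrinsics': [[0.4277, -0.8542, -0.2956, 0.2132], [0.9039, 0.4042, 0.14, 0.6453], [-0.0001, -0.3271, 0.945, 0.373], [0.0, 0.0, 0.0, 1.0]]}
{'time': 0.15, 'joint_pos': array([ 1.09121943e+00,  1.16367034e-01,  1.44208011e+00, -9.85868354e-06,
        1.58399462e+00, -3.78051611e-02]), 'qd': array([ 0.00086184, -0.00030101, -0.00216735, -0.00038368,  0.00022619,
        0.00109857]), 'tau': array([ 1.49981421e-03, -7.32517147e+01, -6.32844400e+01, -8.19179741e-05,
        5.12559447e-03, -8.88773548e-05]), 'position': array([0.28853521, 0.61005681, 0.21015737]), 'tcp_rot': array([ 2.19094097e-01,  9.75703642e-01, -4.11691354e-04, -1.03843350e-04]), 'wrist_force': array([ 2.41494096e-01, -4.68241365e-04, -5.83762100e-01]), 'torque': array([0.02151575, 0.03547819, 0.00758041]), 'width': 0.08518078896601693}
```

View pics/scene0.png

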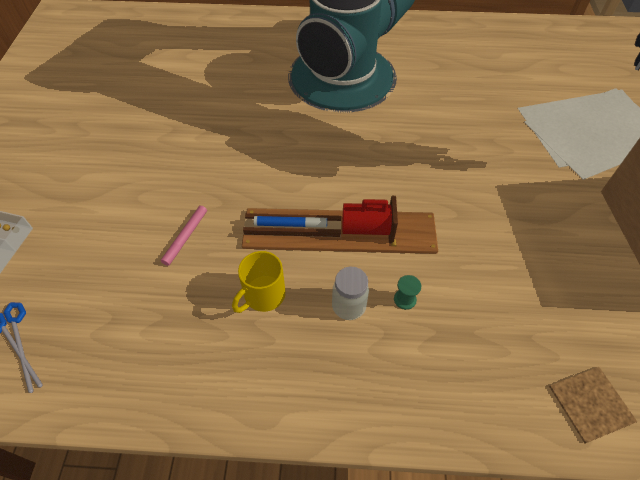

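View pics/side0.png

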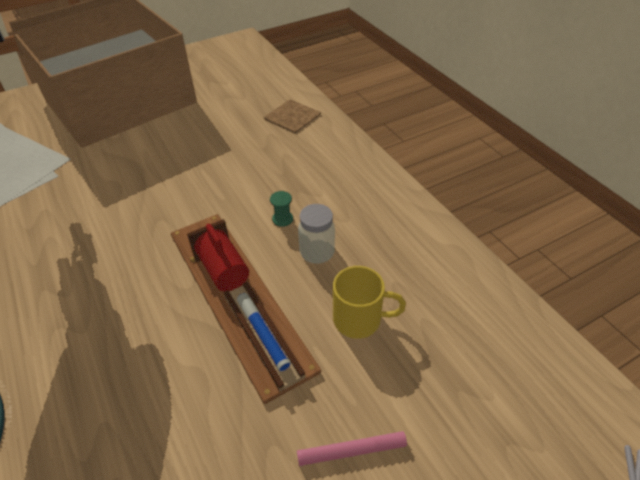

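Scene image: the blue marker with the white cap lies in the gutter at (255–325, 222). The only look-alike is the pink stick at (185, 235). The blue one fits the description by its colours and its place. The cup is at (370, 218), and the mug, jar and spool are at (262, 282), (350, 292) and (407, 292). Next I'll take enlarged crops to confirm the marker and measure.

```bash
python3 - <<'E'
import cv2,numpy as np
a=cv2.imread('pics/scene0.png')[190:270,235:445]; b=cv2.imread('pics/side0.png')[205:410,160:360]
a=cv2.resize(a,(798,304),interpolation=cv2.INTER_CUBIC)
cv2.imwrite('pics/cropA.png',a)
cv2.imwrite('pics/cropB.png',cv2.resize(b,(585,600),interpolation=cv2.INTER_CUBIC))
E
```

```text
(no output)
```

View pics/cropA.png

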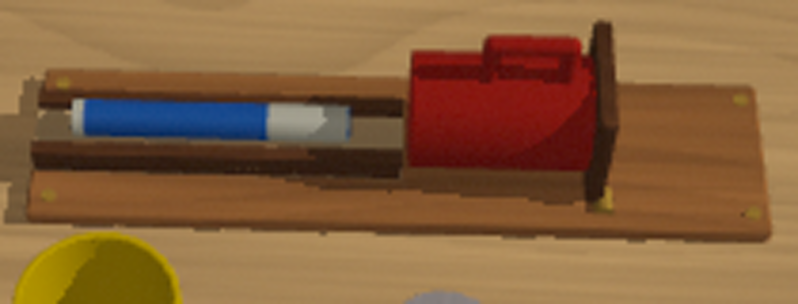

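View pics/cropB.png

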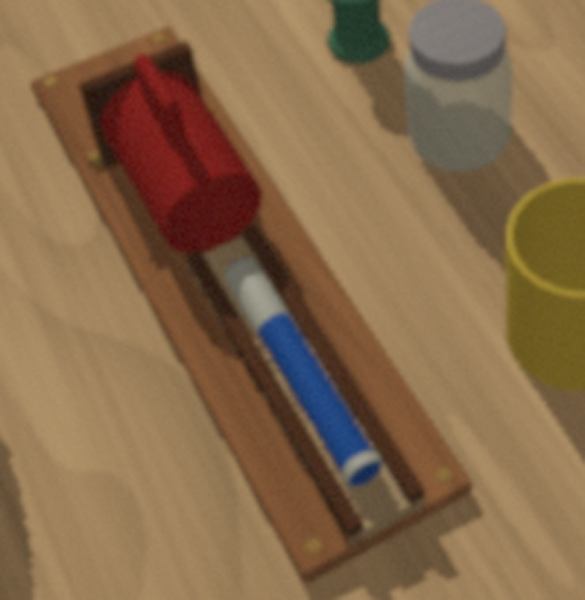

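The crops confirm the marker: blue body, white cap towards the cup, lying in the gutter. It shows at cropA (75–350, 120). The four board screws are good landmarks: A (62,83), (740,99), (48,195), (752,213); B (49,80), (161,38), (313,546), (444,474).

```bash
python3 - <<'E'
from h import *
cs,cd=manip.get_calibration('scene'),manip.get_calibration('side')
A=np.array([(62,83),(740,99),(48,195),(752,213)])/3.8+[235,190]
B=np.array([(313,546),(49,80),(444,474),(161,38)])/2.925+[160,205]
for n,c,Q in (('scene',cs,A),('side',cd,B)):
    P=np.array([onz(c,u,v,.012) for u,v in Q]); print(n,P.round(4).tolist())
    m=P.mean(0); d=(P[1]+P[3]-P[0]-P[2]); print('centre',m.round(4),'yaw',np.arctan2(d[1],d[0]), 'len',np.linalg.norm(d)/2,'wid',np.linalg.norm(P[0]-P[2]))
for n,c,L in (('scene',cs,np.array([(73,118),(350,122)])/3.8+[235,190]),('side',cd,np.array([(362,468),(243,270)])/2.925+[160,205])):
    print(n,'marker ends',[onz(c,u,v,.0335).round(4).tolist() for u,v in L])
for n,c,pts in (('scene',cs,[(262,268,.09),(351,281,.095),(408,283,.058)]),('side',cd,[(359,288,.09),(317,217,.095),(281,198,.058)])):
    print(n,'mug jar spool',[onz(c,*p).round(3).tolist() for p in pts])
E
```

```text
scene [[0.483, -0.176, 0.012], [0.4726, 0.2027, 0.012], [0.5594, -0.1732, 0.012], [0.5493, 0.204, 0.012]]
centre [0.5161 0.0144 0.012 ] yaw 1.5979869607856294 len 0.3780970125598874 wid 0.07641096502484786
side [[0.483, -0.1802, 0.012], [0.4724, 0.1979, 0.012], [0.5594, -0.178, 0.012], [0.5502, 0.1973, 0.012]]
centre [0.5162 0.0092 0.012 ] yaw 1.5971315053507353 len 0.37686816781209964 wid 0.07644848381731899
scene marker ends [[0.5231, -0.1621, 0.0335], [0.5172, -0.0128, 0.0335]]
side marker ends [[0.5199, -0.1649, 0.0335], [0.5171, -0.0214, 0.0335]]
scene mug jar spool [[0.669, -0.123, 0.09], [0.689, 0.036, 0.095], [0.666, 0.142, 0.058]]
side mug jar spool [[0.667, -0.135, 0.09], [0.684, 0.026, 0.095], [0.668, 0.137, 0.058]]
```

```bash
cat >> h.py <<'E'
from scipy.spatial.transform import Rotation as R
C=np.array([.5162,.012,0.]); YAW=1.5975
UX=np.array([np.cos(YAW),np.sin(YAW),0]); UY=np.array([-UX[1],UX[0],0])
def W(x,y,z): return C+UX*x+UY*y+np.array([0,0,z])
RT=R.from_matrix(np.c_[UX,-UY,[0,0,-1]])  # tool x along caddy x, jaws along caddy y
def inc(p,rot=RT):
    s=manip.observe(); r0=R.from_quat(s['tcp_rot']); 
    return (r0.inv()*rot).as_rotvec().round(4), (r0.inv().apply(p-s['position'])*100).round(2)
def cad():
    s=manip.observe(); d=s['position']-C; return dict(t=s['time'],x=round(d@UX,4),y=round(d@UY,4),z=round(d[2],4),F=s['wrist_force'].round(2).tolist(),w=round(s['width'],4))
E
python3 - <<'E'
from h import *
print(inc(W(-.213,0,.15)))
r2=R.from_matrix(np.c_[-UX,UY,[0,0,-1]]); print(inc(W(-.213,0,.15),r2))
E
```

```text
(array([-8.0000e-04,  4.0000e-04,  1.1023e+00]), array([-55.77, -63.33,   6.07]))
(array([-5.0000e-04, -9.0000e-04, -2.0393e+00]), array([-55.77, -63.33,   6.07]))
```

Emit:
{"op": "play_rows", "data": {
  "increments": [
    [0,0,0.18,-5.6,-6.3,0,1],
    [0,0,0.36,-11.2,-12.7,0,1],
    [0,0,0.54,-16.7,-19.0,0,1],
    [0,0,0.72,-22.3,-25.3,0,1],
    [0,0,0.9,-27.9,-31.7,0,1],
    [0,0,1.1,-33.5,-38.0,0,1],
    [0,0,1.1,-39.0,-44.3,0,1],
    [0,0,1.1,-44.6,-50.7,0,1],
    [0,0,1.1,-50.2,-57.0,0,1],
    [0,0,1.1,-55.8,-63.3,0,1],
    [0,0,1.1,-55.8,-63.3,0,1],
    [0,0,1.1,-55.8,-63.3,0,1]
  ]
}}

```text
time: 1.65
position: [0.4963, -0.1127, 0.2107]
tcp_rot: [0.697, 0.717, -0.0, 0.0]
wrist_force: [1.0, 1.0, 0.1]
width: -0.0002
```

```bash
python3 - <<'E'
from h import *
print(cad(), inc(W(-.213,0,.08)))
E
```

```text
{'t': 1.65, 'x': np.float64(-0.1241), 'y': np.float64(0.0233), 'z': np.float64(0.2107), 'F': [0.99, 0.98, 0.14], 'w': -0.0002} (array([0.    , 0.0008, 0.0019]), array([-8.88,  2.31, 13.07]))
```

Emit:
{"op": "play_rows", "data": {
  "increments": [
    [0,0,0,-4.5,1.2,0,1],
    [0,0,0,-8.9,2.3,2,1],
    [0,0,0,-8.9,2.3,7,1],
    [0,0,0,-8.9,2.3,11,1],
    [0,0,0,-8.9,2.3,13,1],
    [0,0,0,-8.9,2.3,13,1],
    [0,0,0,-8.9,2.3,13,1]
  ]
}}

```text
time: 2.52
position: [0.5226, -0.2013, 0.0826]
tcp_rot: [0.697, 0.717, 0.0, 0.001]
wrist_force: [-0.4, -0.7, 0.3]
width: 0.0001
```

```bash
python3 - <<'E'
from h import *
print(cad()); 
im,c=snap('wrist','w1'); im2,c2=snap('side','s1')
print(proj(c,[W(-.2,0,.0215),W(-.178,0,.0315),W(.005,0,.047),W(-.2,.05,.012),W(-.2,-.05,.012),W(.2,.05,.012)]).round(0).tolist())
a=cv2.cvtColor(im2,cv2.COLOR_RGB2BGR)[200:420,150:390]
b=cv2.cvtColor(im,cv2.COLOR_RGB2BGR)
cv2.imwrite('pics/m1.png',np.hstack([cv2.resize(b,(440,330)),cv2.resize(a,(360,330))]))
E
```

```text
{'t': 2.525, 'x': np.float64(-0.2134), 'y': np.float64(-0.0007), 'z': np.float64(0.0826), 'F': [-0.44, -0.7, 0.27], 'w': 0.0001}
[[318.0, 234.0], [318.0, 201.0], [317.0, -301.0], [234.0, 230.0], [401.0, 230.0], [136.0, -1162.0]]
```

View pics/m1.png

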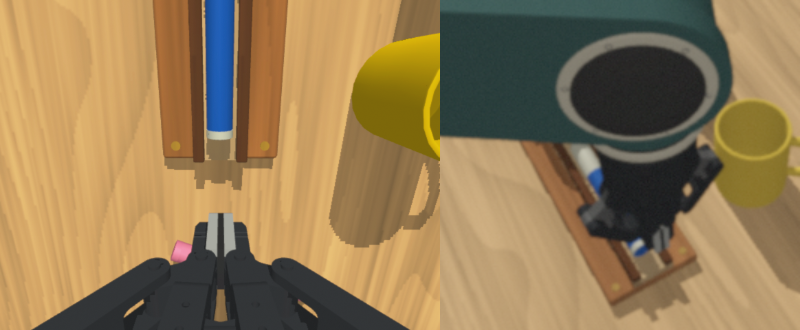

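Wrist image: the board's end corners at (237, 228) and (403, 228) match the prediction within about 2 px. The marker's rear end is at (318, 202), which puts it at caddy x ≈ -0.178. The shut fingers are behind it and centred. I'll lower them to z ≈ 0.032.

Emit:
{"op": "play_rows", "data": {
  "increments": [
    [0,0,0,0,0,2.5,1],
    [0,0,0,0,0,5.0,1],
    [0,0,0,0,0,5.05,1],
    [0,0,0,0,0,5.05,1]
  ]
}}

```text
time: 3.12
position: [0.5233, -0.2017, 0.0336]
tcp_rot: [0.697, 0.717, 0.0, 0.002]
wrist_force: [0.6, -0.9, 0.3]
width: -0.0
```

```bash
python3 - <<'E'
from h import *
print(cad(), inc(W(-.069,0,.032)))
E
```

```text
{'t': 3.125, 'x': np.float64(-0.2138), 'y': np.float64(-0.0014), 'z': np.float64(0.0336), 'F': [0.62, -0.91, 0.31], 'w': -0.0} (array([0.0036, 0.0025, 0.0022]), array([14.48, -0.11,  0.12]))
```

Emit:
{"op": "play_rows", "data": {
  "increments": [
    [0,0,0,1.5,-0.05,0.1,1],
    [0,0,0,2.7,-0.1,0.1,1],
    [0,0,0,4,-0.1,0.1,1],
    [0,0,0,5.2,-0.1,0.1,1],
    [0,0,0,6.4,-0.1,0.1,1],
    [0,0,0,7.6,-0.1,0.1,1],
    [0,0,0,8.8,-0.1,0.1,1],
    [0,0,0,10,-0.1,0.1,1],
    [0,0,0,11.2,-0.1,0.1,1],
    [0,0,0,12.2,-0.1,0.1,1],
    [0,0,0,12.8,-0.1,0.1,1],
    [0,0,0,13.0,-0.1,0.1,1]
  ]
}}

```text
time: 4.62
position: [0.5186, -0.0714, 0.0323]
tcp_rot: [0.697, 0.717, 0.0, 0.002]
wrist_force: [0.2, -0.4, 0.7]
width: 0.0004
```

```bash
python3 - <<'E'
from h import *
print(cad(),inc(W(-.067,0,.032)))
im,c=snap('wrist','w2'); im2,c2=snap('scene','s2')
print(proj(c,[W(-.056,0,.0315),W(.005,0,.078),W(.005,0,.02),W(.045,0,.107)]).round(0).tolist())
a=cv2.cvtColor(im2,cv2.COLOR_RGB2BGR)[150:270,240:440]
b=cv2.cvtColor(im,cv2.COLOR_RGB2BGR)
cv2.imwrite('pics/m2.png',np.hstack([cv2.resize(b,(400,300)),cv2.resize(a,(400,300))]))
E
```

```text
{'t': 4.625, 'x': np.float64(-0.0835), 'y': np.float64(-0.0002), 'z': np.float64(0.0323), 'F': [0.23, -0.38, 0.7], 'w': 0.0004} (array([0.0036, 0.0025, 0.0026]), array([ 1.65, -0.01,  0.02]))
[[319.0, 245.0], [319.0, 86.0], [319.0, 92.0], [319.0, -178.0]]
```

View pics/m2.png

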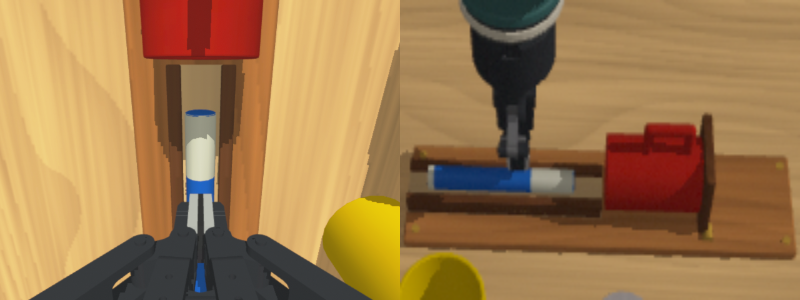

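The fingers passed over the marker without moving it: it is still at scene x 255–327. So the real fingertips sit higher than the reported TCP. I'll measure the tip.

```bash
python3 - <<'E'
from h import *
cs=manip.get_calibration('scene'); cw=manip.get_calibration('wrist')
p=manip.observe()['position']
for dz in (0,.01,.02,.03): print(dz,proj(cs,p+[0,0,dz]).round(1).tolist(),proj(cw,p+[0,0,dz]).round(1).tolist(), 'marker top',proj(cs,W(-.0835,0,.0415+dz)).round(1).tolist())
im2,c2=snap('scene','s3'); im3,c3=snap('side','sd3')
a=cv2.cvtColor(im2,cv2.COLOR_RGB2BGR)[190:250,245:335]
b=cv2.imread('pics/w2.png')[250:480,220:420]
d=cv2.cvtColor(im3,cv2.COLOR_RGB2BGR)[200:400,150:350]
cv2.imwrite('pics/m3.png',np.hstack([cv2.resize(x,(w,266),interpolation=cv2.INTER_CUBIC) for x,w in ((a,399),(d,266))]))
E
```

```text
0 [[298.3, 221.7]] [[318.8, 304.4]] marker top [[298.3, 218.9]]
0.01 [[298.2, 218.7]] [[318.8, 315.3]] marker top [[298.2, 215.9]]
0.02 [[298.0, 215.7]] [[318.8, 327.6]] marker top [[298.0, 212.9]]
0.03 [[297.8, 212.7]] [[318.8, 341.3]] marker top [[297.8, 209.8]]
```

View pics/m3.png

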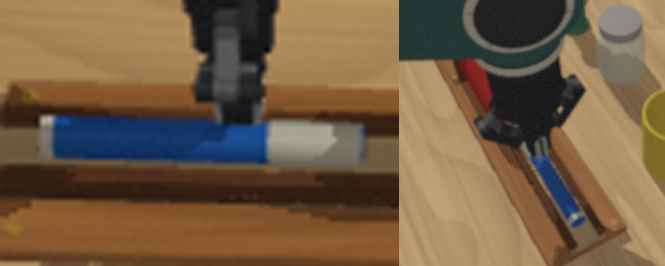

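The images put the real tip about 9–10 mm above the reported TCP, just over the marker's top. The marker has not moved. I'll go back and push again with TCP z ≈ 0.0225.

Emit:
{"op": "play_rows", "data": {
  "increments": [
    [0,0,0,0,0,-2.5,1],
    [0,0,0,-5,0,-2.5,1],
    [0,0,0,-10,0,-2.5,1],
    [0,0,0,-13.3,0,-2.5,1],
    [0,0,0,-13.3,0.05,-2,1],
    [0,0,0,-13.3,0.05,0,1],
    [0,0,0,-13.3,0.05,0.8,1],
    [0,0,0,-13.3,0.05,1.0,1],
    [0,0,0,-13.3,0.05,1.0,1]
  ]
}}

```text
time: 5.95
position: [0.5231, -0.2045, 0.0227]
tcp_rot: [0.697, 0.717, 0.0, 0.002]
wrist_force: [0.9, -0.1, 0.0]
width: -0.0004
```

```bash
python3 - <<'E'
from h import *
print(cad(), inc(W(-.069,0,.0225)))
E
```

```text
{'t': 5.95, 'x': np.float64(-0.2166), 'y': np.float64(-0.0011), 'z': np.float64(0.0227), 'F': [0.92, -0.1, 0.01], 'w': -0.0004} (array([0.0037, 0.0026, 0.0026]), array([14.76, -0.07, -0.02]))
```

Emit:
{"op": "play_rows", "data": {
  "increments": [
    [0,0,0,1.2,0,0,1],
    [0,0,0,2.4,0,0,1],
    [0,0,0,3.6,-0.1,0,1],
    [0,0,0,4.8,-0.1,0,1],
    [0,0,0,5.6,-0.1,0,1],
    [0,0,0,6,-0.1,0,1]
  ]
}}

```text
time: 6.7
position: [0.5203, -0.144, 0.0226]
tcp_rot: [0.696, 0.718, 0.0, 0.002]
wrist_force: [0.1, -0.3, 0.4]
width: 0.0002
```

```bash
cat >> h.py <<'E'
def blue(f):
    im,c=snap('scene',f); h=cv2.cvtColor(im,cv2.COLOR_RGB2HSV); m=cv2.inRange(h,(105,150,60),(125,255,255)); m[:190]=0;m[260:]=0;m[:,:235]=0;m[:,445:]=0
    v,u=np.nonzero(m); P=lambda u,v:(lambda d:(round(d@UX,4),round(d@UY,4)))(onz(c,u,v,.0335)-C)
    return len(u),(u.min(),u.max(),v.min(),v.max()),P(u.min(),np.median(v)),P(u.max(),np.median(v))
E
python3 - <<'E'
from h import *
print(cad(), inc(W(-.069,0,.0225))); print(blue('s4'))
E
```

```text
{'t': 6.7, 'x': np.float64(-0.1561), 'y': np.float64(0.0), 'z': np.float64(0.0226), 'F': [0.09, -0.3, 0.41], 'w': 0.0002} (array([0.0037, 0.0027, 0.0031]), array([ 8.71,  0.03, -0.02]))
(390, (np.int64(257), np.int64(304), np.int64(217), np.int64(226)), (np.float64(-0.1685), np.float64(-0.0019)), (np.float64(-0.0722), np.float64(0.0011)))
```

```bash
python3 - <<'E'
from h import *
im,c=snap('side','sd5'); iw,cw=snap('wrist','w5'); isx,cs=snap('scene','s5')
p=manip.observe()['position']; 
for dz in (0,.01,.02,.03): print(dz,*[proj(k,p+[0,0,dz]).round(1).tolist() for k in (c,cw,cs)])
f=lambda x:cv2.cvtColor(x,cv2.COLOR_RGB2BGR)
cv2.imwrite('pics/m5.png',np.vstack([np.hstack([cv2.resize(f(isx)[190:250,240:330],(400,267),interpolation=2),cv2.resize(f(im)[290:370,200:320],(400,267),interpolation=2)]),np.hstack([cv2.resize(f(iw),(400,300)),cv2.resize(f(iw)[230:350,240:400],(400,300),interpolation=2)])]))
E
```

```text
0 [[278.5, 358.0]] [[318.7, 305.2]] [[263.3, 223.6]]
0.01 [[278.1, 354.7]] [[318.7, 316.2]] [[262.8, 220.7]]
0.02 [[277.6, 351.3]] [[318.8, 328.4]] [[262.4, 217.7]]
0.03 [[277.1, 347.8]] [[318.8, 342.2]] [[261.9, 214.7]]
```

View pics/m5.png

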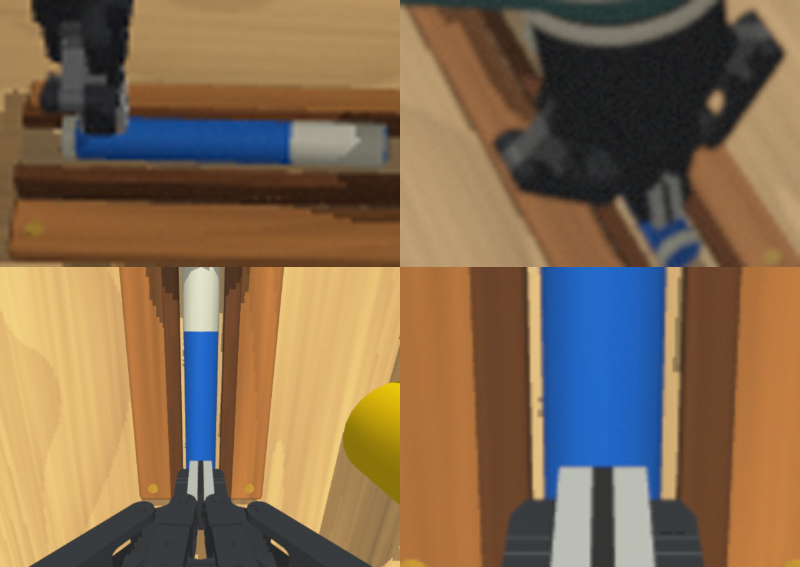

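Viewed: the marker is still unmoved (white end at scene column 327). The wrist zoom shows the pads' front edge at row 310, so the tip is about 19 mm above the reported TCP and just skims the marker's top. I'll back off and go about 10 mm lower.

Emit:
{"op": "play_rows", "data": {
  "increments": [
    [0,0,0,0,0,-1,1],
    [0,0,0,-3,0,-1,1],
    [0,0,0,-6.2,0,-1,1],
    [0,0,0,-6.2,0,-0.5,1],
    [0,0,0,-6.2,0,0.2,1],
    [0,0,0,-6.2,0,0.6,1],
    [0,0,0,-6.2,0,0.9,1],
    [0,0,0,-6.2,0,0.9,1]
  ]
}}

```text
time: 7.9
position: [0.5222, -0.2064, 0.0135]
tcp_rot: [0.696, 0.718, 0.0, 0.002]
wrist_force: [-0.0, 0.2, -0.0]
width: 0.0001
```

Emit:
{"op": "play_rows", "data": {
  "increments": [
    [0,0,0,1.2,0,0,1],
    [0,0,0,2.4,0,0,1],
    [0,0,0,3.2,-0.1,0,1],
    [0,0,0,4.0,-0.1,0,1],
    [0,0,0,4.5,-0.1,0,1],
    [0,0,0,5,-0.1,0,1]
  ]
}}

```text
time: 8.65
position: [0.5197, -0.1562, 0.0134]
tcp_rot: [0.697, 0.718, 0.0, 0.002]
wrist_force: [-0.6, -1.3, 0.4]
width: 0.0
```

```bash
python3 - <<'E'
from h import *
print(cad(), inc(W(-.069,0,.0135))); print(blue('s6'))
E
```

```text
{'t': 8.65, 'x': np.float64(-0.1682), 'y': np.float64(0.001), 'z': np.float64(0.0134), 'F': [-0.57, -1.33, 0.43], 'w': 0.0} (array([0.0035, 0.0026, 0.0031]), array([ 9.92,  0.13, -0.04]))
(433, (np.int64(267), np.int64(314), np.int64(216), np.int64(226)), (np.float64(-0.148), np.float64(-0.0013)), (np.float64(-0.0517), np.float64(0.0017)))
```

The marker now moves with the fingers: 20 mm forward, with contact where expected. Next push: 9.8 cm.

Emit:
{"op": "play_rows", "data": {
  "increments": [
    [0,0,0,1.0,0.05,0,1],
    [0,0,0,2.0,0.1,0,1],
    [0,0,0,3.0,0.1,0,1],
    [0,0,0,4.0,0.1,0,1],
    [0,0,0,5.0,0.1,0,1],
    [0,0,0,6.0,0.1,0,1],
    [0,0,0,7.0,0.1,0,1],
    [0,0,0,8.0,0.1,0,1],
    [0,0,0,8.8,0.1,0,1],
    [0,0,0,9.4,0.1,0,1],
    [0,0,0,9.8,0.1,0,1],
    [0,0,0,9.8,0.1,0,1]
  ]
}}

```text
time: 10.2
position: [0.5177, -0.0576, 0.0131]
tcp_rot: [0.696, 0.718, 0.0, 0.002]
wrist_force: [0.2, 0.2, -0.1]
width: 0.0001
```

```bash
python3 - <<'E'
from h import *
print(cad()); print(blue('s7'))
iw,cw=snap('wrist','w7'); im,c=snap('scene','s7')
print(proj(cw,[W(.005,0,.02),W(-.056,0,.0315),W(.005,0,.078)]).round(0).tolist())
f=lambda x:cv2.cvtColor(x,cv2.COLOR_RGB2BGR)
cv2.imwrite('pics/m7.png',np.hstack([cv2.resize(f(im)[180:260,270:410],(400,229),interpolation=2),cv2.resize(f(iw)[0:360],(400,225))[0:229] if 0 else cv2.resize(f(iw)[0:360],(400,229))]))
E
```

```text
{'t': 10.2, 'x': np.float64(-0.0696), 'y': np.float64(0.0003), 'z': np.float64(0.0131), 'F': [0.16, 0.25, -0.1], 'w': 0.0001}
(253, (np.int64(315), np.int64(342), np.int64(218), np.int64(227)), (np.float64(-0.0496), np.float64(-0.0008)), (np.float64(0.0056), np.float64(0.0009)))
[[320.0, 130.0], [320.0, 294.0], [321.0, 145.0]]
```

View pics/m7.png

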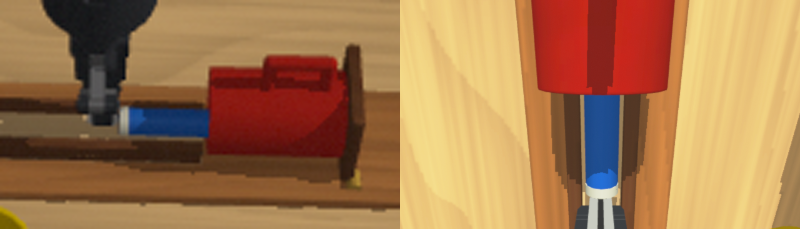

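The marker is inside the cup: its rear ring is at about (119, 120) in the left crop, so x ≈ -0.058, within about 2 mm of home. Now I'll lift and move to just in front of the handle's mouth-side leg.

Emit:
{"op": "play_rows", "data": {
  "increments": [
    [0,0,0,-1,0,0,1],
    [0,0,0,-1,0,-5,1],
    [0,0,0,-1,0,-11,1],
    [0,0,0,2,0,-13,1],
    [0,0,0,7,0,-13,1],
    [0,0,0,8.6,0,-13,1],
    [0,0,0,8.6,0,-11,1],
    [0,0,0,8.6,0,-8,1],
    [0,0,0,8.6,0,-6.05,1],
    [0,0,0,8.6,0,-6.05,1],
    [0,0,0,8.6,0,-6.05,1]
  ]
}}

```text
time: 11.72
position: [0.5154, 0.0277, 0.0741]
tcp_rot: [0.697, 0.717, 0.001, 0.002]
wrist_force: [-0.1, 0.5, -0.5]
width: -0.0001
```

```bash
python3 - <<'E'
from h import *
print(cad())
iw,cw=snap('wrist','w8'); im,c=snap('scene','s8'); i3,_=snap('side','sd8')
f=lambda x:cv2.cvtColor(x,cv2.COLOR_RGB2BGR)
cv2.imwrite('pics/m8.png',np.hstack([cv2.resize(f(im)[170:260,300:420],(400,300),interpolation=2),cv2.resize(f(iw),(400,300))]))
E
```

```text
{'t': 11.725, 'x': np.float64(0.0158), 'y': np.float64(0.0004), 'z': np.float64(0.0741), 'F': [-0.14, 0.46, -0.49], 'w': -0.0001}
```

View pics/m8.png

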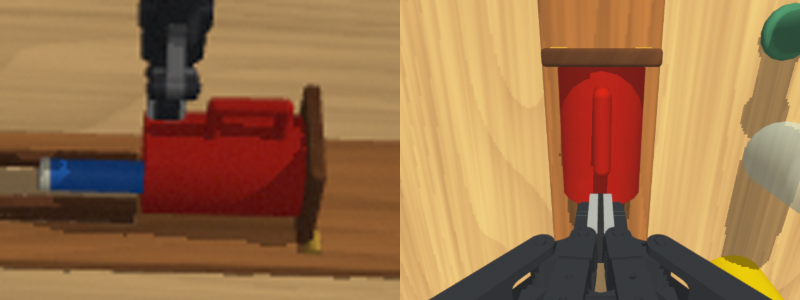

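The fingers stand over the plain wall just short of the handle leg, centred on it. I'll sweep along the hinge arc.

Emit:
{"op": "play_rows", "data": {
  "increments": [
    [0,0,0,0.8,0,0,1],
    [0,0,0,1.3,0,0,1],
    [0,0,0,2.05,0,-0.65,1],
    [0,0,0,2.85,0,-1.3,1],
    [0,0,0,3.7,0,-1.8,1],
    [0,0,0,4.6,0,-2.3,1],
    [0,0,0,5.5,0,-2.65,1],
    [0,0,0,6.45,0,-2.95,1],
    [0,0,0,7.45,0,-3.2,1],
    [0,0,0,8.4,0,-3.3,1],
    [0,0,0,9.4,0,-3.35,1],
    [0,0,0,10.4,0,-3.3,1]
  ]
}}

```text
time: 13.38
position: [0.5121, 0.1328, 0.107]
tcp_rot: [0.697, 0.718, 0.001, 0.002]
wrist_force: [-0.1, 0.4, 1.3]
width: -0.0002
```

```bash
python3 - <<'E'
from h import *
print(cad())
iw,cw=snap('wrist','w9'); im,c=snap('scene','s9')
f=lambda x:cv2.cvtColor(x,cv2.COLOR_RGB2BGR)
cv2.imwrite('pics/m9.png',np.hstack([cv2.resize(f(im)[140:260,300:460],(400,300),interpolation=2),cv2.resize(f(iw),(400,300))]))
E
```

```text
{'t': 13.375, 'x': np.float64(0.1209), 'y': np.float64(0.0008), 'z': np.float64(0.107), 'F': [-0.1, 0.36, 1.29], 'w': -0.0002}
```

View pics/m9.png

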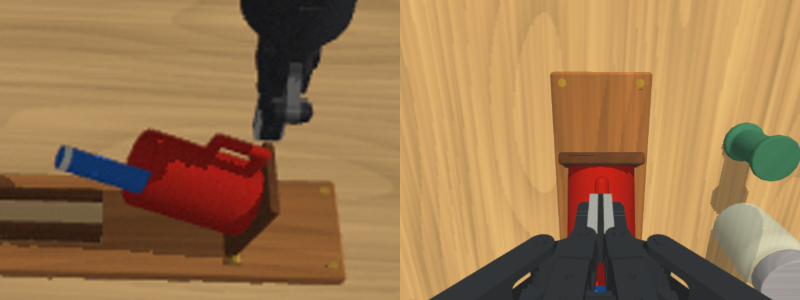

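The cup rose only part-way (about 25–30°), and the fingertips slid over the handle. They are still higher than assumed. The marker is still in the cup. I'll measure the tip height numerically before retrying.

```bash
python3 - <<'E'
from h import *
cs=manip.get_calibration('scene')
for z in (.078,.09,.1,.11,.12): print(z,'s8 tip',proj(cs,[W(.0158,0,z),W(.0158,-.01,z)]).round(1).tolist(),'s9 tip',proj(cs,[W(.1209,0,z+.035)]).round(1).tolist())
# light-grey pad pixels lowest rows near columns in s8 / s9
for f,(u0,u1,v0,v1) in (('s8',(338,362,185,212)),('s9',(395,425,160,205))):
    g=cv2.imread(f'pics/{f}.png'); h=cv2.cvtColor(g,cv2.COLOR_BGR2HSV)[v0:v1,u0:u1]
    m=(h[...,1]<70)
    v,u=np.nonzero(m); print(f,'maxrow',v.max()+v0,'cols at maxrow',(u[v>=v.max()-1]+u0).tolist())
print(R.from_quat(manip.observe()['tcp_rot']).as_matrix().round(3).tolist())
E
```

```text
0.078 s8 tip [[348.0, 208.9], [348.0, 212.9]] s9 tip [[404.1, 198.8]]
0.09 s8 tip [[348.3, 205.1], [348.3, 209.1]] s9 tip [[405.0, 194.7]]
0.1 s8 tip [[348.6, 201.8], [348.6, 205.9]] s9 tip [[405.8, 191.3]]
0.11 s8 tip [[348.8, 198.5], [348.9, 202.6]] s9 tip [[406.6, 187.8]]
0.12 s8 tip [[349.1, 195.1], [349.1, 199.2]] s9 tip [[407.4, 184.2]]
s8 maxrow 205 cols at maxrow [344, 345, 346, 347, 348, 349, 350, 351, 352, 353, 354, 346, 347, 348, 349, 350, 351, 352, 353]
s9 maxrow 195 cols at maxrow [402, 403, 404, 405, 406, 407, 408, 409, 410, 411, 412, 402, 403, 404, 405, 406, 407, 408, 409, 410, 411, 412]
[[-0.03, 1.0, 0.004], [1.0, 0.03, -0.002], [-0.002, 0.004, -1.0]]
```

Row 205 puts the real tip at about TCP + 22 mm, so contact was too high on the leg and the fingers slipped off. I'll go back, let the cup settle and retry lower, tilting the tool by half the cup angle so the fingers stay under the handle corner.

Emit:
{"op": "play_rows", "data": {
  "increments": [
    [0,0,0,0,0,-5,1],
    [0,0,0,-4,0,-6,1],
    [0,0,0,-9,0,-6,1],
    [0,0,0,-10.6,0,-6,1],
    [0,0,0,-10.6,0,-6,1],
    [0,0,0,-10.6,0,-6,1],
    [0,0,0,-10.6,0,-6,1],
    [0,0,0,-10.6,0,-6,1]
  ]
}}

```text
time: 14.48
position: [0.515, 0.0278, 0.1671]
tcp_rot: [0.696, 0.718, 0.001, 0.002]
wrist_force: [0.3, -0.4, 0.4]
width: 0.0002
```

```bash
python3 - <<'E'
from h import *
print(cad()); print(blue('s10'))
g8=cv2.imread('pics/s7.png').astype(int); g=cv2.imread('pics/s10.png').astype(int)
h=lambda f: (lambda q:[q[1].min(),q[1].max(),q[0].min(),q[0].max()])(np.nonzero(cv2.inRange(cv2.cvtColor(cv2.imread(f),cv2.COLOR_BGR2HSV),(0,200,70),(4,255,255))[150:260,300:460]))
print(h('pics/s7.png'),h('pics/s10.png'))
E
```

```text
{'t': 14.475, 'x': np.float64(0.0158), 'y': np.float64(0.0008), 'z': np.float64(0.1671), 'F': [0.25, -0.4, 0.41], 'w': 0.0002}
(243, (np.int64(316), np.int64(342), np.int64(218), np.int64(227)), (np.float64(-0.0475), np.float64(-0.0007)), (np.float64(0.0056), np.float64(0.0009)))
[np.int64(42), np.int64(91), np.int64(50), np.int64(84)] [np.int64(42), np.int64(91), np.int64(50), np.int64(84)]
```

The cup lies as before and the marker is fully home. I'll lower to TCP z ≈ 0.063.

Emit:
{"op": "play_rows", "data": {
  "increments": [
    [0,0,0,0,0,5,1],
    [0,0,0,0,0,9,1],
    [0,0,0,0,0,10.2,1],
    [0,0,0,0,0,10.4,1],
    [0,0,0,0,0,10.4,1]
  ]
}}

```text
time: 15.15
position: [0.5163, 0.0275, 0.0647]
tcp_rot: [0.696, 0.718, 0.001, 0.003]
wrist_force: [0.9, 0.4, 0.2]
width: -0.0
```

```bash
python3 - <<'E'
from h import *
k=cad(); print(k); x0,z0=k['x']*1e3,k['z']*1e3
cs=manip.get_calibration('scene'); snap('scene','s11')
h=cv2.cvtColor(cv2.imread('pics/s11.png'),cv2.COLOR_BGR2HSV)[190:225,338:362]
v,u=np.nonzero(h[...,1]<70); print('tip row',v.max()+190,[ (z,proj(cs,W(k['x'],-.008,z)).round(1).tolist()) for z in (.078,.085,.092)])
for th in range(0,85,6):
    t=np.radians(th); a=t/2; f=t-a
    cx,cz=-70-11*np.cos(f), 66+11*np.sin(f)+ (85-78)*(1-.4*min(1,th/40))
    T=np.array([110+cx*np.cos(t)+cz*np.sin(t),12-cx*np.sin(t)+cz*np.cos(t)])
    tcp=T+22*np.array([-np.sin(a),-np.cos(a)])
    print(th,[0,round(-a,2),0,round((tcp[0]-x0)/10,2),0,round(-(tcp[1]-z0)/10,2),1])
E
```

```text
{'t': 15.15, 'x': np.float64(0.0155), 'y': np.float64(-0.0005), 'z': np.float64(0.0647), 'F': [0.9, 0.39, 0.21], 'w': -0.0}
tip row 208 [(0.078, [[347.9, 212.1]]), (0.085, [[348.1, 209.9]]), (0.092, [[348.2, 207.7]])]
0 [0, np.float64(-0.0), 0, np.float64(1.35), 0, np.float64(0.17), 1]
6 [0, np.float64(-0.05), 0, np.float64(2.05), 0, np.float64(-0.66), 1]
12 [0, np.float64(-0.1), 0, np.float64(2.83), 0, np.float64(-1.4), 1]
18 [0, np.float64(-0.16), 0, np.float64(3.69), 0, np.float64(-2.04), 1]
24 [0, np.float64(-0.21), 0, np.float64(4.61), 0, np.float64(-2.59), 1]
30 [0, np.float64(-0.26), 0, np.float64(5.59), 0, np.float64(-3.02), 1]
36 [0, np.float64(-0.31), 0, np.float64(6.6), 0, np.float64(-3.34), 1]
42 [0, np.float64(-0.37), 0, np.float64(7.66), 0, np.float64(-3.56), 1]
48 [0, np.float64(-0.42), 0, np.float64(8.75), 0, np.float64(-3.67), 1]
54 [0, np.float64(-0.47), 0, np.float64(9.84), 0, np.float64(-3.65), 1]
60 [0, np.float64(-0.52), 0, np.float64(10.93), 0, np.float64(-3.5), 1]
66 [0, np.float64(-0.58), 0, np.float64(11.99), 0, np.float64(-3.22), 1]
72 [0, np.float64(-0.63), 0, np.float64(13.01), 0, np.float64(-2.82), 1]
78 [0, np.float64(-0.68), 0, np.float64(13.98), 0, np.float64(-2.31), 1]
84 [0, np.float64(-0.73), 0, np.float64(14.87), 0, np.float64(-1.68), 1]
```

Emit:
{"op": "play_rows", "data": {
  "increments": [
    [0,0,0,0.7,0,0.4,1],
    [0,0,0,1.35,0,0.4,1],
    [0,-0.05,0,2.05,0,-0.45,1],
    [0,-0.1,0,2.8,0,-1.2,1],
    [0,-0.16,0,3.7,0,-1.85,1],
    [0,-0.21,0,4.6,0,-2.4,1],
    [0,-0.26,0,5.6,0,-2.8,1],
    [0,-0.31,0,6.6,0,-3.15,1],
    [0,-0.37,0,7.65,0,-3.35,1]
  ]
}}

```text
time: 16.32
position: [0.5137, 0.1047, 0.0986]
tcp_rot: [0.684, 0.705, -0.127, 0.136]
wrist_force: [-0.2, -2.2, -1.2]
width: -0.0002
```

```bash
python3 - <<'E'
from h import *
k=cad(); print(k); s=manip.observe(); M=R.from_quat(s['tcp_rot']).as_matrix(); print('toolz',M[:,2].round(3),'joints',s['joint_pos'].round(2).tolist())
im,c=snap('scene','s12')
h=cv2.cvtColor(im,cv2.COLOR_RGB2HSV)
for n,lo,hi in (('red',(0,200,70),(4,255,255)),('blue',(105,150,60),(125,255,255))):
    v,u=np.nonzero(cv2.inRange(h,lo,hi)[130:260,300:460]); print(n,len(u),u.min()+300,u.max()+300,v.min()+130,v.max()+130)
# predicted pixels of mouth-top edge, marker rear end (blue) for cup angle
for th in (0,20,30,36,42,48):
    t=np.radians(th); q=lambda x,z:W(.110+x*np.cos(t)+z*np.sin(t),0,.012-x*np.sin(t)+z*np.cos(t)); print(th,proj(c,[q(-.105,.066),q(-.166,.0195)]).round(0).tolist())
E
```

```text
{'t': 16.325, 'x': np.float64(0.0927), 'y': np.float64(-0.0), 'z': np.float64(0.0986), 'F': [-0.19, -2.23, -1.15], 'w': -0.0002}
toolz [ 0.018 -0.365 -0.931] joints [0.36, -0.08, 1.86, -0.36, 1.49, 0.38]
red 1521 361 421 187 233
blue 321 340 376 185 210
0 [[343.0, 209.0], [312.0, 222.0]]
20 [[358.0, 199.0], [320.0, 205.0]]
30 [[368.0, 195.0], [328.0, 197.0]]
36 [[375.0, 193.0], [334.0, 193.0]]
42 [[382.0, 192.0], [341.0, 189.0]]
48 [[389.0, 191.0], [349.0, 185.0]]
```

The cup is at about 40°, with the handle held at 2.2 N. I'll work out the rest of the arc in the tilted tool axes.

```bash
python3 - <<'E'
from h import *
a0=.37; x0,z0=15.5,64.7
def rows(ths):
    s=manip.observe(); r0=R.from_quat(s['tcp_rot'])
    for th in ths:
        t=np.radians(th); a=t/2
        cx,cz=-70-11*np.cos(t-a),66+11*np.sin(t-a)+4.2
        T=np.array([110+cx*np.cos(t)+cz*np.sin(t),10-cx*np.sin(t)+cz*np.cos(t)]); tcp=T-22*np.array([np.sin(a),np.cos(a)])
        rot=R.from_rotvec(UY*a)*RT; rv,d=inc(W(tcp[0]/1e3,0,tcp[1]/1e3),rot); print(th,rv.round(2).tolist(),d.tolist())
rows(range(42,85,6))
for p in ((.16,.2),(.24,.16),(.22,.3)):  # retreat points, upright tool
    print(p,inc(W(p[0],0,p[1]),R.from_rotvec(UY*.65)*RT))
E
```

```text
42 [0.01, 0.01, 0.0] [-0.18, 0.01, 0.07]
48 [0.01, -0.04, 0.0] [0.79, 0.02, -0.44]
54 [0.01, -0.09, 0.0] [1.82, 0.02, -0.82]
60 [0.01, -0.15, 0.0] [2.88, 0.03, -1.08]
66 [0.01, -0.2, 0.0] [3.97, 0.03, -1.21]
72 [0.01, -0.25, 0.0] [5.07, 0.04, -1.22]
78 [0.01, -0.3, 0.0] [6.16, 0.04, -1.1]
84 [0.01, -0.36, 0.0] [7.22, 0.04, -0.84]
(0.16, 0.2) (array([ 0.0088, -0.2734,  0.0014]), array([  2.39,   0.12, -11.89]))
(0.24, 0.16) (array([ 0.0088, -0.2734,  0.0014]), array([ 11.31,   0.14, -11.11]))
(0.22, 0.3) (array([ 0.0088, -0.2734,  0.0014]), array([  4.3 ,   0.22, -23.4 ]))
```

Emit:
{"op": "play_rows", "data": {
  "increments": [
    [0,-0.04,0,0.8,0,-0.45,1],
    [0,-0.09,0,1.8,0,-0.8,1],
    [0,-0.15,0,2.9,0,-1.1,1],
    [0,-0.2,0,3.95,0,-1.2,1],
    [0,-0.22,0,4.5,0,-1.2,1],
    [0,-0.25,0,5.05,0,-1.2,1],
    [0,-0.28,0,5.6,0,-1.15,1],
    [0,-0.3,0,6.15,0,-1.1,1]
  ]
}}

```text
time: 17.38
position: [0.5116, 0.1674, 0.0856]
tcp_rot: [0.657, 0.677, -0.229, 0.241]
wrist_force: [0.3, -0.1, 1.2]
width: 0.0
```

```bash
python3 - <<'E'
from h import *
k=cad(); print(k)
im,c=snap('scene','s13')
h=cv2.cvtColor(im,cv2.COLOR_RGB2HSV)
for n,lo,hi in (('red',(0,200,70),(4,255,255)),('blue',(105,150,60),(125,255,255))):
    v,u=np.nonzero(cv2.inRange(h,lo,hi)[110:260,300:460]); print(n,len(u),u.min()+300,u.max()+300,v.min()+110,v.max()+110)
for th in (60,66,72,78,84,90):
    t=np.radians(th); q=lambda x,z:W(.110+x*np.cos(t)+z*np.sin(t),0,.012-x*np.sin(t)+z*np.cos(t)); print(th,proj(c,[q(-.105,.004),q(-.166,.0195)]).round(0).tolist())
for p in ((.20,.14),(.24,.16),(.25,.25)): print(p,inc(W(p[0],0,p[1]),R.from_rotvec(UY*.67)*RT))
E
```

```text
{'t': 17.375, 'x': np.float64(0.1554), 'y': np.float64(0.0004), 'z': np.float64(0.0856), 'F': [0.32, -0.13, 1.16], 'w': 0.0}
red 1377 394 440 185 237
blue 283 396 406 172 206
60 [[372.0, 201.0], [366.0, 179.0]]
66 [[378.0, 199.0], [375.0, 177.0]]
72 [[383.0, 198.0], [385.0, 176.0]]
78 [[389.0, 198.0], [395.0, 175.0]]
84 [[395.0, 197.0], [404.0, 175.0]]
90 [[401.0, 197.0], [414.0, 176.0]]
(0.2, 0.14) (array([0.0085, 0.0087, 0.0007]), array([-0.02,  0.12, -7.04]))
(0.24, 0.16) (array([0.0085, 0.0087, 0.0007]), array([  1.84,   0.15, -11.11]))
(0.25, 0.25) (array([0.0085, 0.0087, 0.0007]), array([ -3.03,   0.21, -18.74]))
```

The cup is at about 80°, past the tipping point. I'll retreat straight along the tool axis (up and towards +x) and let it sink.

Emit:
{"op": "play_rows", "data": {
  "increments": [
    [0,0,0,0,0,-1.5,1],
    [0,0,0,0,0,-4,1],
    [0,0,0,0,0,-7,1],
    [0,0,0,0,0,-11,1],
    [0,0,0,0,0,-15,1],
    [0,0,0,0,0,-19,1],
    [0,0,0,0,0,-19,1],
    [0,0,0,0,0,-19,1],
    [0,0,0,0,0,-19,1],
    [0,0,0,0,0,-19,1]
  ]
}}

```text
time: 18.68
position: [0.5065, 0.2865, 0.2324]
tcp_rot: [0.657, 0.677, -0.23, 0.241]
wrist_force: [1.0, 0.9, -0.3]
width: -0.0001
```

```bash
python3 - <<'E'
from h import *
print(cad())
im,c=snap('scene','s14'); i2,c2=snap('side','sd14')
h=cv2.cvtColor(im,cv2.COLOR_RGB2HSV)
for n,lo,hi in (('red',(0,200,70),(4,255,255)),('blue',(105,150,60),(125,255,255))):
    v,u=np.nonzero(cv2.inRange(h,lo,hi)[110:260,300:460]); print(n,len(u),u.min()+300,u.max()+300,v.min()+110,v.max()+110)
a=cv2.imread('pics/scene0.png').astype(int);b=cv2.imread('pics/s14.png').astype(int)
for n,(u0,u1,v0,v1) in dict(mug=(232,290,252,312),jar=(330,370,266,320),spool=(392,424,274,310)).items(): print(n,'mean abs diff',np.abs(a-b)[v0:v1,u0:u1].mean().round(2))
f=lambda x:cv2.cvtColor(x,cv2.COLOR_RGB2BGR)
cv2.imwrite('pics/m14.png',np.hstack([cv2.resize(f(im)[140:320,230:470],(440,330),interpolation=2),cv2.resize(f(i2)[140:360,140:380],(360,330),interpolation=2)]))
E
```

```text
{'t': 18.675, 'x': np.float64(0.2747), 'y': np.float64(0.0023), 'z': np.float64(0.2324), 'F': [0.99, 0.85, -0.26], 'w': -0.0001}
red 1407 396 444 187 239
blue 269 404 419 173 206
mug mean abs diff 1.1
jar mean abs diff 1.21
spool mean abs diff 1.22
```

View pics/m14.png

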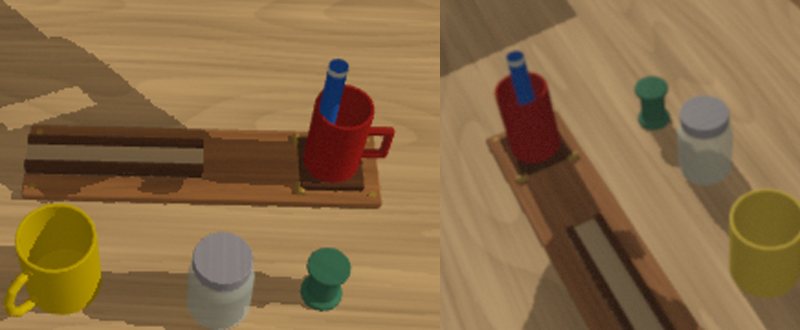

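The cup is upright with its flap flat on the board, and the marker stands in it with its blue end at (338, 68) in the left crop. The mug, jar and spool are unchanged. I'll wait a few rows to confirm nothing is still moving, then hand in.

Emit:
{"op": "play_rows", "data": {
  "increments": [
    [0,0,0,0,0,-2,1],
    [0,0,0,0,0,-2,1],
    [0,0,0,0,0,-2,1],
    [0,0,0,0,0,-2,1],
    [0,0,0,0,0,-2,1],
    [0,0,0,0,0,-2,1]
  ]
}}

```text
time: 19.52
position: [0.5061, 0.2992, 0.2481]
tcp_rot: [0.657, 0.677, -0.23, 0.241]
wrist_force: [0.3, 0.2, 0.4]
width: 0.0001
```

```bash
python3 - <<'E'
from h import *
im,c=snap('scene','s15')
h=cv2.cvtColor(im,cv2.COLOR_RGB2HSV)
for n,lo,hi in (('red',(0,200,70),(4,255,255)),('blue',(105,150,60),(125,255,255))):
    v,u=np.nonzero(cv2.inRange(h,lo,hi)[110:260,300:460]); print(n,len(u),u.min()+300,u.max()+300,v.min()+110,v.max()+110)
print(np.abs(cv2.imread('pics/s14.png').astype(int)-cv2.imread('pics/s15.png'))[170:245,390:450].mean())
print(cad()); print(manip.job_done())
E
```

```text
red 1411 396 444 187 239
blue 273 404 419 173 206
1.3055555555555556
{'t': 19.575, 'x': np.float64(0.2873), 'y': np.float64(0.0024), 'z': np.float64(0.2482), 'F': [0.58, 0.05, -0.36], 'w': -0.0001}
the job is handed in; nothing more can be done
None
```

The job is done and handed in at about 19.6 s. I slid the blue marker along the gutter into the lying cup. Then I swung the cup up by its handle and drew the gripper clear along the tool axis.

**Last checks:**
- **Cup and marker:** the final picture shows the cup upright, its flap flat on the board and the marker standing in it. Neither moved over the last 0.8 s.
- **Mug, jar and spool:** these image regions match the first picture to within noise.
- **Forces:** no reading I took was above about 3 N.

**What went wrong on the way:**
- **Tip height:** the shut fingertips sat about 20 mm higher than the reported TCP. Two marker pushes passed over it without touching, and the third worked.
- **First swing:** it slipped over the handle and the cup fell back to lying with the marker still inside. A lower push with the tool tilting as the cup rose brought it up.

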